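Bring the lidded pot out from among the drying ware

ROBOT

A 6-joint arm with a two-finger parallel gripper is mounted at the origin on the work surface. World frame = base frame: x ahead of the robot, y to its left, z up, the work surface at z = 0. Lengths are in m, angles in degrees, forces in N, time in s.
With the tool pointing down it reaches from about 0.3 to 0.75 m from the base axis. Payload 8.5 kg.
Tool frame: the origin (TCP) lies between the finger pads; the fingertips stand 25 mm ahead of it and the grasp point (between the pads) lies 6 mm ahead of it; x points along the fingers, y is the direction in which the jaws open and shut, and the axes are right-handed (so a half turn about x gives the same grasp; the last joint's range is limited). The gripper opens to 85 mm and grips with 20 to 120 N. Pads are 22 mm wide; open, the fingers measure 114 mm over their backs; the gripper's body (76 mm by 85 mm) begins 54 mm behind the grasp point. The pads swing forward as they close: fully open they stand 13 mm farther back than shut.
Start: joints at [-82.981, 21.807, 74.336, -0, 83.858, -12.336], TCP at [0.182, -0.519, 0.256] pointing down, gripper open.
Joint ranges: [-178.18, 178.18], [-50.72, 133.34], [12.68, 142.11], [-81.47, 261.47], [9.98, 163.14], [-165.26, 165.26]. Speed limits (degrees/s): [136.94, 136.94, 180, 180, 180, 180].

INTERFACE

Orientations are given as a 3x3 rotation matrix whose columns are the frame's x, y, z axes.
In Python, from rig import sensors, get_image, workorder gives the robot as it stands.
- The arm moves only by the tool arm_command, never from a script. Its argument "plan" is a list that holds one entry, the list of rows, each a list of 6 numbers: the shift along the tool's x, y, z in units of 25 mm (1.0 is 25 mm), then the turn, a rotation vector about the tool's x, y, z in units of 6 degrees (1.0 is 6 degrees). In form: [[[dx, dy, dz, ax, ay, az], ...]]. A call has 1 to 10 rows; each row is the pose to reach, as a shift and turn from the pose commanded when the call began, along the tool's axes at that moment; what a row does not reach only later rows make up. A row lasts 1/10 s, in which the tool goes at most 50 mm and 8.59 degrees, less where a joint would pass 70% of its speed; a pose out of reach is approached as far as the arm can. A call with a gripper value outside its range is refused whole. "jaw" is the closure, from 0 (fully open) to 1 (shut), set as the call begins (left out, the last holds). The fingers move at their own pace and stop on an object; "newtons" is the grip in N (left out, the last holds). Time passes only in rows, so rows that repeat a pose let the fingers close. It gives the time, the measured TCP pose, the force and the opening at its end, in the units of the state.
- sensors.observe(): the state, without advancing time (a new reading comes with each control period).
- get_image(name): name is "side" or "top"; returns a dict with "img" (420x560x3 uint8, red, green, blue), "fx", "fy", "cx", "cy" (pixels), "dist" ([k1, k2, p1, p2, k3] as OpenCV has them; the pictures are not rectified), "T" (4x4, takes a point from camera to world coordinates). Camera axes: x right, y up, looking along -z (the intrinsics and any distortion apply to the point x, -y, -z); pixel columns grow to the right and rows downward; lengths in m; the calibration is good to about 2 mm. A picture is of the moment at which its call begins. There is no depth.
- workorder.close_job(): hands the job in, once; it reports no verdict.
The state is a dict: "time_s": time; "q": joint angles; "qvel": joint speeds; "joint_efforts": joint torques, N m; "position": TCP position; "tool_rot": TCP orientation; "ft_force": force on the tool from outside, world axes, zero at the start; "wrist_torque": the same for the moment, N m; "grip_width": finger opening in m.
Only numpy, scipy, OpenCV 4.12 (cv2) and the standard library are available. Lean on these libraries where they do the work, as an engineer would, in place of code of your own. Each camera call takes 0.05 s, during which the arm holds its last target. There are 200 camera calls.

TASK

The little lidded pot on the dark ware board is hemmed in by the vase, the owl and the tower. Stand all three of them on the empty plywood board first, then set the pot upright in the middle of the banding wheel, and only then put the vase, the owl and the tower back, each upright on the same clay disc it came from. Set them down gently, do not knock any of them over, and leave the small terracotta cone, the amber jar and the steel can where they are.

Things in the scene. Friction and masses are not known exactly. Their poses are not given: they have to be found in the camera images.
- vase_mid (a point): Unglazed pale clay, about 220 g. The point is on its axis, half-way up (54 mm above its foot); z is up along the piece. The vase: round, 108 mm tall, foot 40 mm across, broad straight-sided shoulder 50 mm across between 58 and 88 mm above the foot (the place to grip, 21 mm above the point), above it a thin short neck with a 26 mm rim and a dark mouth.
- owl_mid (a point): Unglazed pale clay, about 240 g. The point is on its axis, half-way up (54 mm above its foot); z is up along the piece. The owl: a round straight column 46 mm across from its foot to 90 mm above it, domed head with two small ears reaching 108 mm; eyes and beak on its -x side. Grip it anywhere round the column; about 75 mm above the foot (21 mm above the point) keeps clear of its neighbours.
- tower_mid (a point): Unglazed pale clay, about 240 g. The point is on its axis, half-way up (54 mm above its foot); z is up along the piece. The tower: square, 108 mm tall, with a 48 mm square foot 10 mm high, 42 mm square straight walls between 10 and 92 mm above the foot, and a stepped roof; x and y are square to its walls. Grip two opposite walls about 75 mm above the foot (21 mm above the point).
- pot_mid (a point): The little lidded pot (one solid piece): unglazed pale clay, about 120 g, round, 48 mm tall, 48 mm across between 8 and 34 mm above its foot, lid knob 12 mm across on top. The point is on its axis, half-way up (24 mm above its foot). Grip it round the body. At the start the three taller pieces stand close about it.
- ware_board: Ware board, fixed: dark wood, 190 (x) by 220 (y) mm, 14 mm thick, with a wooden strip along its +x (back) edge 30 mm high, 12 mm wide. Origin at the centre of its underside, on the table; z up. On it lie four fixed terracotta-coloured discs, 58 mm across, tops 18 mm above the origin, centred at x,y = (-35, 0), (30, 65), (30, -65) and, for the pot, (30, 0) mm. Vase, owl and tower start on the first three, in any arrangement.
- side_board: Plywood board, fixed and empty: 200 by 200 mm, 18 mm thick, beside the ware board, left or right. Origin at the centre of its underside, on the table; x and y along its edges.
- wheel: Banding wheel (it does not turn): bright round metal head 170 mm across on a grey stem and foot, top face 55 mm above its origin, a thin dark ring 62 mm across round the middle. Origin on its axis at the underside, on the table. It stands on the other side of the ware board.
- cone: Small terracotta cone, loose, 28 mm across, 32 mm tall, standing near the front left (-x, +y) corner of the ware board. Origin at its underside. To be left alone.
- jar: Amber jar with black lid, loose, 52 mm across, 70 mm tall, on the table behind and left of the ware board. Origin at its underside. To be left alone.
- can: Closed steel can, loose, 60 mm across, 80 mm tall, on the table behind and right of the ware board. Origin at its underside. To be left alone.
There are look-alikes about, which are no part of the job. What is shaped like the part that bears owl_mid but purple is not meant. Leave any yellow look-alike of the part that bears vase_mid alone.

How it is judged:
By the outcome, as a careful person would: the job done as asked, in the order asked, and still so for the second after the job is handed in, with the robot touching nothing.
It also fails if it takes over 138 s, if anything falls off the work surface, if the arm or the gripper's body presses on something with over 40 N, if the wrist force passes 120 N, or if a joint passes its speed limit or range.

## Working session

There is one attempt and no reset: what is moved stays moved. The work goes in short steps, Python scripts to look and compute and a tool call to move; the robot and the scene stay as the last step left them, time stands still between calls to the robot, and variables do not carry over. Pictures are saved under pics/ and viewed, about 12 in all and at most 16, crops included, and the job is handed in when it is done.

Besides the shell and the picture viewer there is one more tool, called after ">>>" by a JSON object that holds its "name" and its "arguments", one argument or row to a line. arm_command: Moves the arm, as the interface text tells. Its arguments: {"type":"object","properties":{"plan":{"type":"array","items":{"type":"array","items":{"type":"array","items":{"type":"number"}}}},"jaw":{"type":"number"},"newtons":{"type":"number"}},"required":["plan"]}

```bash
mkdir -p pics; ls; python3 - <<'E'
from rig import sensors,get_image
import cv2,pickle
print(sensors.observe())
for n in("side","top"):
    d=get_image(n); pickle.dump(d,open(f"{n}0.pkl","wb"))
    cv2.imwrite(f"pics/{n}0.png",cv2.resize(d["img"][:,:,::-1],(800,600),interpolation=cv2.INTER_CUBIC))
    print(n,d["fx"],d["fy"],d["cx"],d["cy"],d["dist"],d["T"])
E
```

```text
pics
{'time_s': 0.0, 'q': array([-8.29827980e+01,  2.18404732e+01,  7.43836869e+01, -1.19196388e-04,
        8.38582228e+01, -1.23338288e+01]), 'qvel': array([ 0.01197303,  0.02876013, -0.01183826, -0.05350923, -0.08173774,
        0.02902229]), 'joint_efforts': array([ 1.62820783e-03, -4.48452365e+01, -2.31279767e+01, -8.60312934e-05,
        4.68616752e-03,  2.88834130e-06]), 'position': array([ 0.1822287 , -0.5186673 ,  0.25572288]), 'tool_rot': array([[-1.77711577e-04,  3.31354949e-01, -9.43506156e-01],
       [ 1.42682991e-03, -9.43505126e-01, -3.31354857e-01],
       [-9.99998966e-01, -1.40510840e-03, -3.05115370e-04]]), 'ft_force': array([-0.75578841, -0.22991732,  0.39345298]), 'wrist_torque': array([-0.01019146,  0.01440966,  0.02017568]), 'grip_width': 0.08487997460819914}
side 418.65754760489534 418.65754760489534 272.16388570228986 211.12870385671923 [0.04277751 0.         0.         0.         0.        ] [[-0.78695526  0.36186077 -0.49975814  0.13918798]
 [-0.6169314  -0.44853764  0.64669129  0.59002833]
 [ 0.00985187  0.81723361  0.57622233  0.59807544]
 [ 0.          0.          0.          1.        ]]
top 379.5905650625294 379.5905650625294 287.54174598930734 207.99086811510784 [0.00083444 0.         0.         0.         0.        ] [[-0.02589351  0.99399198 -0.10634602  0.49269888]
 [-0.99962955 -0.02663787 -0.00558467 -0.00148329]
 [-0.00838394  0.10616201  0.9943135   0.97340385]
 [ 0.          0.          0.          1.        ]]
```

View pics/side0.png

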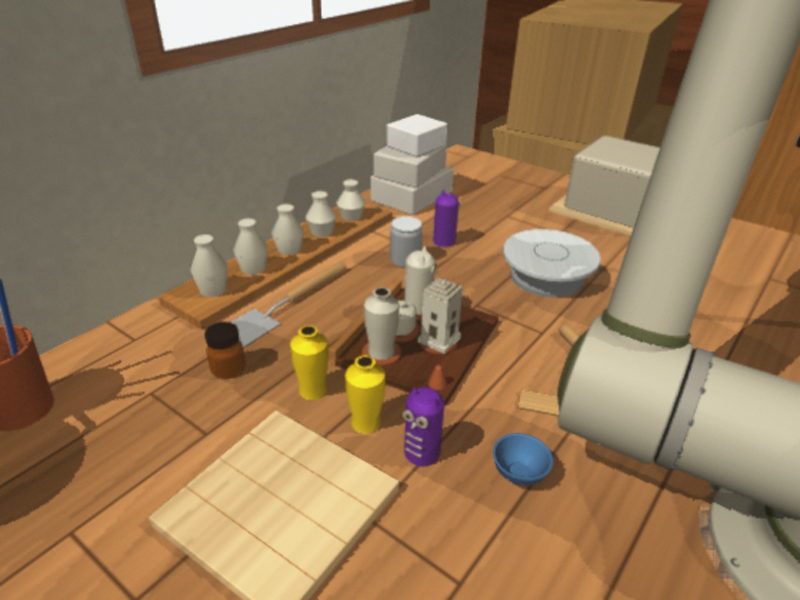

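View pics/top0.png

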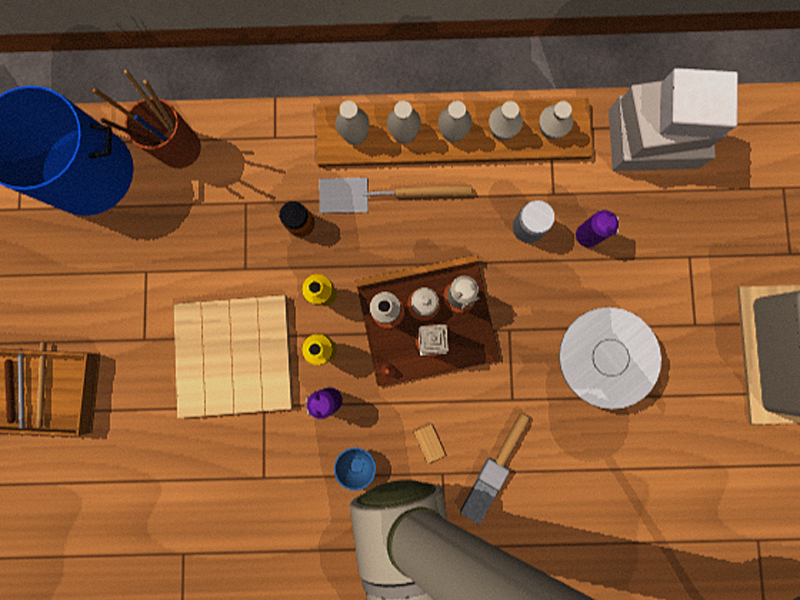

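```bash
cat > h.py <<'E'
import numpy as np,cv2,pickle
def load(n): return pickle.load(open(n+".pkl","rb"))
def ray(d,u,v):
    K=np.array([[d["fx"],0,d["cx"]],[0,d["fy"],d["cy"]],[0,0,1]])
    p=cv2.undistortPoints(np.array([[[u,v]]],float),K,np.array(d["dist"],float))[0,0]
    r=d["T"][:3,:3]@np.array([p[0],-p[1],-1]); return d["T"][:3,3],r
def atz(d,u,v,z):
    o,r=ray(d,u,v); return o+r*(z-o[2])/r[2]
def proj(d,P):
    P=np.atleast_2d(P); T=d["T"]; c=(P-T[:3,3])@T[:3,:3]; c=c*[1,-1,-1]
    K=np.array([[d["fx"],0,d["cx"]],[0,d["fy"],d["cy"]],[0,0,1]])
    return cv2.projectPoints(c,np.zeros(3),np.zeros(3),K,np.array(d["dist"],float))[0][:,0]
def crop(d,x0,y0,w,h,s,name):
    im=cv2.resize(d["img"][y0:y0+h,x0:x0+w,::-1],None,fx=s,fy=s,interpolation=cv2.INTER_CUBIC)
    for i in range(0,w,10):
        cv2.line(im,(i*s,0),(i*s,6 if i%50 else 14),(0,255,0),1)
        if i%20==0: cv2.putText(im,str(x0+i),(i*s,24),0,.4,(0,255,0),1)
    for i in range(0,h,10):
        cv2.line(im,(0,i*s),(6,i*s),(0,255,0),1)
        if i%20==0: cv2.putText(im,str(y0+i),(8,i*s+4),0,.4,(0,255,0),1)
    cv2.imwrite("pics/"+name+".png",im)
E
python3 -c "
from h import *
crop(load('top0'),240,175,120,100,6,'c1')
crop(load('side0'),230,165,130,120,5,'c2')"
```

```text
(no output)
```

View pics/c1.png

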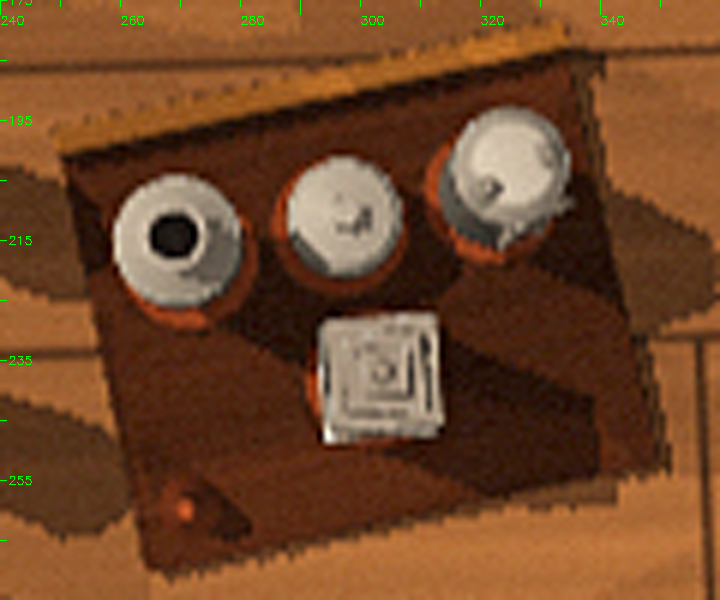

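View pics/c2.png

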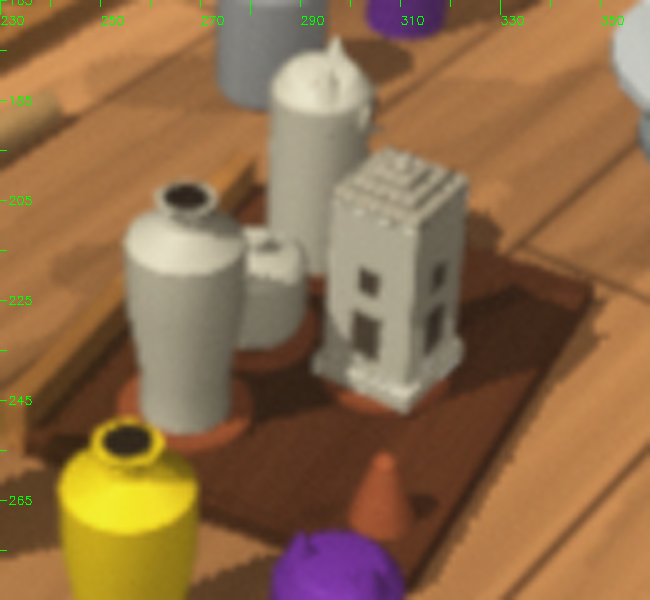

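```bash
python3 - <<'E'
from h import *
from scipy.optimize import least_squares
np.set_printoptions(precision=4,suppress=True)
t=load('top0'); s=load('side0')
c=lambda x,y,z:atz(t,240+x/6,175+y/6,z)
C=lambda x,y,z:atz(s,230+x/5,165+y/5,z)
for n,a in dict(vase_rim=(174,236,.126),vase_sh=(178,240,.1),tower=(386,370,.126),knob=(352,215,.066),potbody=(344,218,.045),owlhead=(513,162,.112),cone=(186,510,.032),BFL=(148,575,.014),BFR=(665,472,.014),SBL=(52,132,.03),SBR=(568,20,.03)).items(): print(n,c(*a))
for n,a in dict(vase_rim=(187,197,.126),tower=(403,160,.126)).items(): print('side',n,C(*a))
f=1/1.42857
for n,a in dict(s1=(174,303,.018),s2=(285,295,.018),s3=(292,408,.018),s4=(178,418,.018),wheel=(611,357,.055),y1=(317,289,.1),y2=(317,349,.1),purple=(322,403,.1)).items(): print(n,atz(t,a[0]*f,a[1]*f,a[2]))
# board pose fit
loc=np.array([[-.095,.11],[-.095,-.11],[.095,.11],[.095,-.11],[30e-3,0],[-35e-3,0]]) 
P=np.array([c(148,575,.014),c(665,472,.014),c(52,132,.03),c(568,20,.03)])[:,:2]
def R(a): return np.array([[np.cos(a),-np.sin(a)],[np.sin(a),np.cos(a)]])
r=least_squares(lambda p:(loc[:4]@R(p[2]).T+p[:2]-P).ravel(),[.5,0,.2])
print(r.x,np.degrees(r.x[2]),r.fun)
for l in [(-.035,0),(.03,.065),(.03,-.065),(.03,0)]: print(l,R(r.x[2])@l+r.x[:2])
E
```

```text
vase_rim [0.5701 0.0452 0.126 ]
vase_sh [0.5709 0.0451 0.1   ]
tower [ 0.5181 -0.0324  0.126 ]
knob [ 0.5822 -0.0229  0.066 ]
potbody [ 0.5831 -0.0201  0.045 ]
owlhead [ 0.5963 -0.0837  0.112 ]
cone [0.4659 0.0478 0.032 ]
BFL [0.439  0.0651 0.014 ]
BFR [ 0.476  -0.1517  0.014 ]
SBL [0.6239 0.1006 0.03  ]
SBR [ 0.6655 -0.1167  0.03  ]
side vase_rim [0.5705 0.0478 0.126 ]
side tower [ 0.5182 -0.0292  0.126 ]
s1 [0.5957 0.4246 0.018 ]
s2 [0.6047 0.2271 0.018 ]
s3 [0.4068 0.2152 0.018 ]
s4 [0.3947 0.4134 0.018 ]
wheel [ 0.4809 -0.3296  0.055 ]
y1 [0.6035 0.1554 0.1   ]
y2 [0.5064 0.1561 0.1   ]
purple [0.4208 0.1488 0.1   ]
[ 0.5511 -0.0257  0.1819] 10.424537872120126 [-0.0012  0.0002  0.0016  0.0006  0.0007 -0.0009 -0.0011  0.0001]
(-0.035, 0) [ 0.5167 -0.032 ]
(0.03, 0.065) [0.5688 0.0437]
(0.03, -0.065) [ 0.5924 -0.0842]
(0.03, 0) [ 0.5806 -0.0202]
```

```bash
cat > go.py <<'E'
# usage: go.py x y z(TCP) jawdeg  [more waypoints] -> rows from current pose
import sys,numpy as np
from rig import sensors
o=sensors.observe(); R=np.array(o["tool_rot"]); p=o["position"]
ja=np.degrees(np.arctan2(R[1,1],R[0,1]))
print("t",round(o["time_s"],2),"p",p.round(4),"jaw",ja.round(1),"w",round(o["grip_width"],4),"F",o["ft_force"].round(1),"q6",o["q"][5].round(1))
a=list(map(float,sys.argv[1:]))
for i in range(0,len(a),4):
    x,y,z,j=a[i:i+4]; s=R.T@(np.array([x,y,z])-p)/.025
    print("row",s.round(2),"ax",round((ja-j)/6,2))
E
python3 go.py .5700 .0455 .256 10.4
```

```text
t 0.1 p [ 0.1823 -0.5187  0.2558] jaw -70.6 w 0.0855 F [ 0.4 -0.2  0.4] q6 -12.3
row [ 2.000e-02 -1.615e+01 -2.211e+01] ax -13.51
```

>>> {"name": "arm_command", "arguments": {
  "plan": [
    [[0,-16.15,-22.11,-13.51,0,0],[0,-16.15,-22.11,-13.51,0,0],[0,-16.15,-22.11,-13.51,0,0],[0,-16.15,-22.11,-13.51,0,0],[0,-16.15,-22.11,-13.51,0,0],[0,-16.15,-22.11,-13.51,0,0],[0,-16.15,-22.11,-13.51,0,0],[0,-16.15,-22.11,-13.51,0,0],[0,-16.15,-22.11,-13.51,0,0],[0,-16.15,-22.11,-13.51,0,0]]
  ],
  "jaw": 0,
  "newtons": 40
}}

```text
time_s: 1.1
position: [0.4662, -0.1048, 0.2563]
tool_rot: [[-0.0, 0.983, 0.186], [0.0, 0.186, -0.983], [-1.0, -0.0, -0.0]]
ft_force: [0.6, -0.8, 0.2]
grip_width: 0.0857
```

```bash
python3 go.py .5700 .0455 .256 10.4 .5700 .0455 .099 10.4
```

```text
t 1.1 p [ 0.4662 -0.1048  0.2563] jaw 10.7 w 0.0857 F [ 0.6 -0.8  0.2] q6 -37.6
row [ 0.01  5.2  -5.14] ax 0.05
row [ 6.29  5.2  -5.14] ax 0.05
```

>>> {"name": "arm_command", "arguments": {
  "plan": [
    [[0,5.2,-5.14,0,0,0],[0,5.2,-5.14,0,0,0],[0,5.2,-5.14,0,0,0],[0,5.2,-5.14,0,0,0],[0,5.2,-5.14,0,0,0],[0,5.2,-5.14,0,0,0],[0,5.2,-5.14,0,0,0]]
  ]
}}

```text
time_s: 1.8
position: [0.5696, 0.0422, 0.2562]
tool_rot: [[-0.001, 0.984, 0.18], [-0.0, 0.18, -0.984], [-1.0, -0.001, 0.0]]
ft_force: [0.6, -0.6, 0.4]
grip_width: 0.0854
```

```bash
python3 go.py .5700 .0455 .256 10.4 .5700 .0455 .099 10.4
```

```text
t 1.8 p [0.5696 0.0422 0.2562] jaw 10.4 w 0.0854 F [ 0.6 -0.6  0.4] q6 -18.0
row [ 0.01  0.04 -0.13] ax -0.01
row [ 6.29  0.04 -0.13] ax -0.01
```

>>> {"name": "arm_command", "arguments": {
  "plan": [
    [[1,0,-0.06,0,0,0],[2,0,-0.1,0,0,0],[3,0,-0.1,0,0,0],[4,0,-0.1,0,0,0],[5,0,-0.1,0,0,0],[5.6,0,-0.1,0,0,0],[6,0,-0.1,0,0,0],[6.29,0,-0.1,0,0,0],[6.29,0,-0.1,0,0,0]]
  ]
}}

```text
time_s: 2.7
position: [0.5694, 0.045, 0.0988]
tool_rot: [[-0.001, 0.984, 0.18], [0.0, 0.18, -0.984], [-1.0, -0.001, -0.0]]
ft_force: [-0.3, -0.5, -0.1]
grip_width: 0.0856
```

```bash
python3 go.py .5700 .0455 .099 10.4; python3 - <<'E'
from h import *
from rig import get_image
t=get_image('top');s=get_image('side')
def cr(d,x0,y0):
    im=d['img'][y0:y0+110,x0:x0+110,::-1]; return cv2.resize(im,(400,400),interpolation=cv2.INTER_CUBIC)
cv2.imwrite('pics/g1.png',np.hstack([cr(t,230,170),cr(s,220,165)]))
E
```

```text
t 2.7 p [0.5694 0.045  0.0988] jaw 10.4 w 0.0856 F [-0.3 -0.5 -0.1] q6 -17.7
row [-0.01  0.03 -0.01] ax -0.01
```

View pics/g1.png

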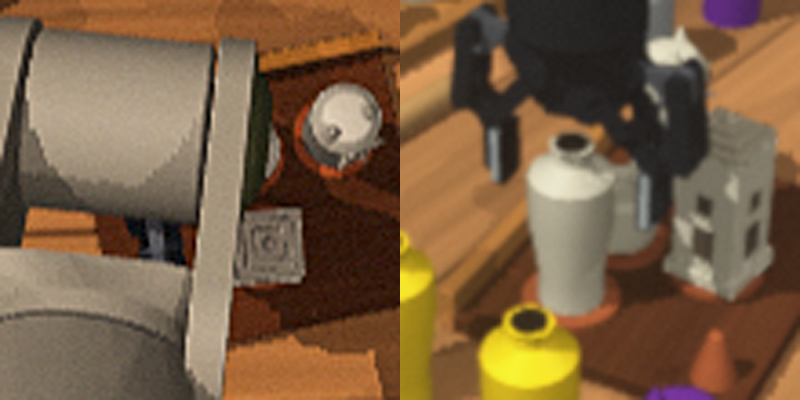

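>>> {"name": "arm_command", "arguments": {
  "plan": [
    [[0,0,0,0,0,0],[0,0,0,0,0,0],[0,0,0,0,0,0],[0,0,0,0,0,0],[0,0,0,0,0,0],[0,0,0,0,0,0],[0,0,0,0,0,0],[0,0,0,0,0,0],[0,0,0,0,0,0]]
  ],
  "jaw": 1,
  "newtons": 40
}}

```text
time_s: 3.7
position: [0.5701, 0.0455, 0.0998]
tool_rot: [[0.002, 0.984, 0.181], [-0.0, 0.181, -0.984], [-1.0, 0.002, 0.0]]
ft_force: [0.8, 0.5, 6.5]
grip_width: 0.0494
```

```bash
python3 go.py .5695 .045 .27 10.4 .55 .27 .27 10.4
```

```text
t 3.7 p [0.5701 0.0455 0.0998] jaw 10.4 w 0.0494 F [0.8 0.5 6.5] q6 -17.7
row [-6.81 -0.02  0.02] ax 0.0
row [-6.81  0.84 -8.97] ax 0.0
```

>>> {"name": "arm_command", "arguments": {
  "plan": [
    [[-0.2,0,0,0,0,0],[-0.6,0,0,0,0,0],[-1.2,0,0,0,0,0],[-2,0,0,0,0,0],[-3,0,0,0,0,0],[-4,0,0,0,0,0],[-5,0,0,0,0,0],[-6,0,-0.3,0,0,0],[-6.6,0.1,-0.9,0,0,0],[-6.8,0.2,-1.8,0,0,0]]
  ]
}}

```text
time_s: 4.7
position: [0.5667, 0.0905, 0.2715]
tool_rot: [[0.003, 0.984, 0.179], [-0.0, 0.179, -0.984], [-1.0, 0.003, 0.001]]
ft_force: [0.3, -0.2, -1.8]
grip_width: 0.049
```

```bash
python3 go.py .55 .27 .27 10.4
```

```text
t 4.7 p [0.5667 0.0905 0.2715] jaw 10.3 w 0.049 F [ 0.3 -0.2 -1.8] q6 -13.1
row [ 0.05  0.63 -7.18] ax -0.01
```

>>> {"name": "arm_command", "arguments": {
  "plan": [
    [[0,0.1,-1,0,0,0],[0,0.2,-2.2,0,0,0],[0,0.3,-3.4,0,0,0],[0,0.4,-4.6,0,0,0],[0,0.5,-5.7,0,0,0],[0,0.6,-6.5,0,0,0],[0.3,0.63,-7,0,0,0],[1,0.63,-7.15,0,0,0],[1.8,0.63,-7.15,0,0,0],[2.8,0.63,-7.15,0,0,0]]
  ]
}}

```text
time_s: 5.7
position: [0.5496, 0.2691, 0.1986]
tool_rot: [[0.001, 0.984, 0.181], [0.0, 0.181, -0.984], [-1.0, 0.001, 0.0]]
ft_force: [0.7, -0.8, -2.0]
grip_width: 0.0493
```

```bash
python3 go.py .55 .27 .1 10.4
```

```text
t 5.7 p [0.5496 0.2691 0.1986] jaw 10.4 w 0.0493 F [ 0.7 -0.8 -2. ] q6 4.6
row [ 3.94  0.02 -0.03] ax 0.0
```

>>> {"name": "arm_command", "arguments": {
  "plan": [
    [[0.8,0,0,0,0,0],[1.6,0,0,0,0,0],[2.2,0,0,0,0,0],[2.7,0,0,0,0,0],[3.1,0,0,0,0,0],[3.4,0,0,0,0,0],[3.6,0,0,0,0,0],[3.7,0,0,0,0,0],[3.75,0,0,0,0,0],[3.75,0,0,0,0,0]]
  ]
}}

```text
time_s: 6.7
position: [0.5497, 0.2694, 0.1055]
tool_rot: [[0.0, 0.984, 0.181], [0.0, 0.181, -0.984], [-1.0, 0.0, -0.0]]
ft_force: [0.2, 0.0, -1.7]
grip_width: 0.0495
```

```bash
python3 go.py .55 .27 .1 10.4
```

```text
t 6.7 p [0.5497 0.2694 0.1055] jaw 10.4 w 0.0495 F [ 0.2  0.  -1.7] q6 4.6
row [ 0.22  0.02 -0.02] ax 0.0
```

>>> {"name": "arm_command", "arguments": {
  "plan": [
    [[0.05,0,0,0,0,0],[0.1,0,0,0,0,0],[0.14,0,0,0,0,0],[0.17,0,0,0,0,0],[0.2,0,0,0,0,0],[0.22,0,0,0,0,0],[0.24,0,0,0,0,0],[0.24,0,0,0,0,0]]
  ]
}}

```text
time_s: 7.5
position: [0.5497, 0.2694, 0.0998]
tool_rot: [[0.0, 0.984, 0.181], [0.0, 0.181, -0.984], [-1.0, 0.0, -0.0]]
ft_force: [-1.7, -0.7, 3.6]
grip_width: 0.049
```

>>> {"name": "arm_command", "arguments": {
  "plan": [
    [[0,0,0,0,0,0],[0,0,0,0,0,0],[0,0,0,0,0,0],[0,0,0,0,0,0],[0,0,0,0,0,0],[-0.5,0,0,0,0,0],[-1.5,0,0,0,0,0],[-3,0,0,0,0,0],[-4.5,0,0,0,0,0],[-6,0,0,0,0,0]]
  ],
  "jaw": 0
}}

```text
time_s: 8.5
position: [0.5493, 0.2692, 0.252]
tool_rot: [[0.001, 0.984, 0.181], [0.0, 0.181, -0.984], [-1.0, 0.001, -0.0]]
ft_force: [-0.2, -0.5, 0.1]
grip_width: 0.0852
```

```bash
python3 go.py .595 -.084 .26 10.4
```

```text
t 8.5 p [0.5493 0.2692 0.252 ] jaw 10.4 w 0.0852 F [-0.2 -0.5  0.1] q6 4.6
row [-0.32 -0.76 14.23] ax 0.0
```

>>> {"name": "arm_command", "arguments": {
  "plan": [
    [[-0.2,-0.1,1.5,0,0,0],[-0.2,-0.2,3.3,0,0,0],[-0.2,-0.3,5.2,0,0,0],[-0.2,-0.4,7.1,0,0,0],[-0.2,-0.5,9,0,0,0],[-0.2,-0.6,10.9,0,0,0],[-0.2,-0.7,12.6,0,0,0],[-0.2,-0.76,13.7,0,0,0],[-0.2,-0.76,14.23,0,0,0],[-0.2,-0.76,14.23,0,0,0]]
  ]
}}

```text
time_s: 9.5
position: [0.5953, -0.085, 0.2547]
tool_rot: [[0.0, 0.984, 0.179], [-0.0, 0.179, -0.984], [-1.0, 0.0, 0.0]]
ft_force: [-0.2, 0.4, -0.3]
grip_width: 0.0857
```

```bash
python3 go.py .595 -.084 .099 10.4
```

```text
t 9.5 p [ 0.5953 -0.085   0.2547] jaw 10.3 w 0.0857 F [-0.2  0.4 -0.3] q6 -29.7
row [ 6.23 -0.01 -0.04] ax -0.01
```

>>> {"name": "arm_command", "arguments": {
  "plan": [
    [[1,0,0,0,0,0],[2,0,0,0,0,0],[3,0,0,0,0,0],[4,0,0,0,0,0],[5,0,0,0,0,0],[5.6,0,0,0,0,0],[6,0,0,0,0,0],[6.23,0,0,0,0,0],[6.23,0,0,0,0,0]]
  ]
}}

```text
time_s: 10.4
position: [0.5952, -0.0833, 0.0986]
tool_rot: [[-0.0, 0.983, 0.182], [0.0, 0.182, -0.983], [-1.0, -0.0, -0.0]]
ft_force: [-0.2, -0.5, -0.1]
grip_width: 0.0856
```

>>> {"name": "arm_command", "arguments": {
  "plan": [
    [[0,0,0,0,0,0],[0,0,0,0,0,0],[0,0,0,0,0,0],[0,0,0,0,0,0],[0,0,0,0,0,0],[0,0,0,0,0,0],[0,0,0,0,0,0],[0,0,0,0,0,0],[0,0,0,0,0,0]]
  ],
  "jaw": 1
}}

```text
time_s: 11.3
position: [0.5957, -0.0842, 0.0994]
tool_rot: [[0.002, 0.984, 0.181], [-0.0, 0.181, -0.984], [-1.0, 0.002, 0.001]]
ft_force: [0.8, 0.7, 5.7]
grip_width: 0.0445
```

```bash
python3 go.py .595 -.084 .27 10.4 .55 .37 .27 10.4
```

```text
t 11.3 p [ 0.5957 -0.0842  0.0994] jaw 10.4 w 0.0445 F [0.8 0.7 5.7] q6 -29.7
row [-6.82 -0.01 -0.01] ax 0.0
row [ -6.83   1.5  -18.19] ax 0.0
```

>>> {"name": "arm_command", "arguments": {
  "plan": [
    [[-0.2,0,0,0,0,0],[-0.6,0,0,0,0,0],[-1.2,0,0,0,0,0],[-2,0,0,0,0,0],[-3,0,0,0,0,0],[-4,0,0,0,0,0],[-5,0,0,0,0,0],[-6,0,-0.3,0,0,0],[-6.6,0.05,-0.9,0,0,0],[-6.8,0.1,-1.8,0,0,0]]
  ]
}}

```text
time_s: 12.3
position: [0.5897, -0.0396, 0.2708]
tool_rot: [[0.003, 0.984, 0.179], [-0.001, 0.179, -0.984], [-1.0, 0.003, 0.001]]
ft_force: [0.4, -0.3, -2.6]
grip_width: 0.0445
```

```bash
python3 go.py .55 .37 .27 10.4
```

```text
t 12.3 p [ 0.5897 -0.0396  0.2708] jaw 10.3 w 0.0445 F [ 0.4 -0.3 -2.6] q6 -25.6
row [ 1.00e-02  1.37e+00 -1.64e+01] ax -0.01
```

>>> {"name": "arm_command", "arguments": {
  "plan": [
    [[0,0.1,-1.2,0,0,0],[0,0.2,-2.8,0,0,0],[0,0.4,-4.4,0,0,0],[0,0.5,-6,0,0,0],[0,0.6,-7.6,0,0,0],[0,0.8,-9.2,0,0,0],[0,0.9,-10.8,0,0,0],[0,1,-12.4,0,0,0],[0,1.15,-13.8,0,0,0],[0,1.25,-15,0,0,0]]
  ]
}}

```text
time_s: 13.3
position: [0.5517, 0.337, 0.2688]
tool_rot: [[-0.001, 0.983, 0.182], [-0.0, 0.182, -0.983], [-1.0, -0.001, 0.0]]
ft_force: [-0.4, -0.7, -1.7]
grip_width: 0.0445
```

```bash
python3 go.py .55 .37 .1 10.4
```

```text
t 13.3 p [0.5517 0.337  0.2688] jaw 10.5 w 0.0445 F [-0.4 -0.7 -1.7] q6 10.5
row [ 6.75  0.18 -1.31] ax 0.01
```

>>> {"name": "arm_command", "arguments": {
  "plan": [
    [[0,0.1,-0.7,0,0,0],[0.6,0.16,-1.1,0,0,0],[1.6,0.16,-1.15,0,0,0],[2.6,0.16,-1.15,0,0,0],[3.6,0.16,-1.15,0,0,0],[4.6,0.16,-1.15,0,0,0],[5.4,0.16,-1.15,0,0,0],[6,0.16,-1.15,0,0,0],[6.35,0.16,-1.15,0,0,0],[6.5,0.16,-1.15,0,0,0]]
  ]
}}

```text
time_s: 14.3
position: [0.5509, 0.3635, 0.1048]
tool_rot: [[-0.002, 0.984, 0.18], [-0.001, 0.18, -0.984], [-1.0, -0.002, 0.001]]
ft_force: [0.2, 0.1, -2.7]
grip_width: 0.0443
```

>>> {"name": "arm_command", "arguments": {
  "plan": [
    [[0.04,0,0,0,0,0],[0.08,0,0,0,0,0],[0.12,0,0,0,0,0],[0.15,0,0,0,0,0],[0.18,0,0,0,0,0],[0.21,0,0,0,0,0],[0.23,0,0,0,0,0],[0.23,0,0,0,0,0]]
  ]
}}

```text
time_s: 15.1
position: [0.5512, 0.3642, 0.1003]
tool_rot: [[-0.0, 0.984, 0.181], [-0.0, 0.181, -0.984], [-1.0, -0.0, 0.0]]
ft_force: [-0.2, -1.1, -2.0]
grip_width: 0.0447
```

>>> {"name": "arm_command", "arguments": {
  "plan": [
    [[0.02,0,0,0,0,0],[0.04,0,0,0,0,0],[0.05,0,0,0,0,0],[0.06,0,0,0,0,0],[0.06,0,0,0,0,0]]
  ]
}}

```text
time_s: 15.6
position: [0.5513, 0.3643, 0.0995]
tool_rot: [[0.001, 0.984, 0.181], [0.0, 0.181, -0.984], [-1.0, 0.001, -0.0]]
ft_force: [-2.2, -0.9, 5.1]
grip_width: 0.0445
```

>>> {"name": "arm_command", "arguments": {
  "plan": [
    [[0,0,0,0,0,0],[0,0,0,0,0,0],[0,0,0,0,0,0],[0,0,0,0,0,0],[0,0,0,0,0,0],[-0.5,0,0,0,0,0],[-1.5,0,0,0,0,0],[-3,0,0,0,0,0],[-4.5,0,0,0,0,0],[-6,0,0,0,0,0]]
  ],
  "jaw": 0
}}

```text
time_s: 16.6
position: [0.551, 0.3641, 0.2515]
tool_rot: [[0.001, 0.984, 0.181], [0.0, 0.181, -0.984], [-1.0, 0.001, -0.0]]
ft_force: [0.0, 0.6, 0.2]
grip_width: 0.0854
```

```bash
python3 go.py .518 -.031 .256 -88
```

```text
t 16.6 p [0.551  0.3641 0.2515] jaw 10.4 w 0.0854 F [0.  0.6 0.2] q6 12.8
row [-0.19 -4.16 15.3 ] ax 16.4
```

>>> {"name": "arm_command", "arguments": {
  "plan": [
    [[-0.1,-0.42,1.5,1.6,0,0],[-0.1,-0.83,3,3,0,0],[-0.1,-1.25,4.6,4.4,0,0],[-0.1,-1.66,6.1,5.8,0,0],[-0.1,-2.08,7.6,7.2,0,0],[-0.1,-2.5,9.2,8.6,0,0],[-0.1,-2.9,10.7,10,0,0],[-0.1,-3.33,12.2,11.4,0,0],[-0.1,-3.75,13.8,12.8,0,0],[-0.1,-4.16,15.3,14.2,0,0]]
  ]
}}

```text
time_s: 17.6
position: [0.5177, -0.0325, 0.2525]
tool_rot: [[0.001, 0.257, -0.967], [-0.001, -0.967, -0.257], [-1.0, 0.001, -0.001]]
ft_force: [0.6, -0.3, -0.2]
grip_width: 0.0854
```

```bash
python3 go.py .518 -.031 .099 -88
```

```text
t 17.6 p [ 0.5177 -0.0325  0.2525] jaw -75.1 w 0.0854 F [ 0.6 -0.3 -0.2] q6 58.5
row [ 6.14 -0.06 -0.02] ax 2.14
```

>>> {"name": "arm_command", "arguments": {
  "plan": [
    [[0,-0.03,0,1.2,0,0],[0.3,-0.03,0,2.14,0,0],[1.2,-0.03,0,2.14,0,0],[2.2,-0.03,0,2.14,0,0],[3.2,-0.03,0,2.14,0,0],[4.2,-0.03,0,2.14,0,0],[5.1,-0.03,0,2.14,0,0],[5.7,-0.03,0,2.14,0,0],[6.1,-0.03,0,2.14,0,0],[6.14,-0.03,0,2.14,0,0]]
  ]
}}

```text
time_s: 18.6
position: [0.5178, -0.0301, 0.0976]
tool_rot: [[-0.001, 0.041, -0.999], [0.0, -0.999, -0.041], [-1.0, -0.0, 0.001]]
ft_force: [-0.6, 0.8, 0.8]
grip_width: 0.0853
```

>>> {"name": "arm_command", "arguments": {
  "plan": [
    [[0,0,0,0,0,0],[0,0,0,0,0,0],[0,0,0,0,0,0],[0,0,0,0,0,0],[0,0,0,0,0,0],[0,0,0,0,0,0],[0,0,0,0,0,0],[0,0,0,0,0,0],[0,0,0,0,0,0]]
  ],
  "jaw": 1
}}

```text
time_s: 19.5
position: [0.5183, -0.0301, 0.0987]
tool_rot: [[0.002, 0.041, -0.999], [-0.0, -0.999, -0.041], [-1.0, 0.0, -0.002]]
ft_force: [-0.4, 0.8, 6.5]
grip_width: 0.0416
```

```bash
python3 go.py .518 -.031 .27 -88 .45 .32 .27 -88;  python3 - <<'E'
from h import *
from rig import get_image
t=get_image('top');s=get_image('side')
crop(s,100,160,260,200,3,'g2')
E
```

```text
t 19.5 p [ 0.5183 -0.0301  0.0987] jaw -87.6 w 0.0416 F [-0.4  0.8  6.5] q6 71.2
row [-6.85  0.04  0.  ] ax 0.06
row [ -6.86 -14.1    2.14] ax 0.06
```

View pics/g2.png

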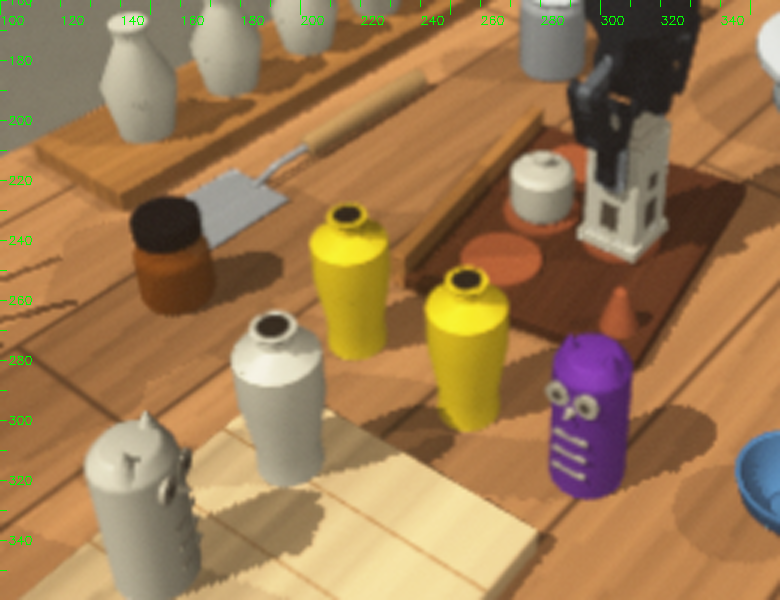

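Vase and owl stand upright on the plywood (rim at 191,269; owl at 148,330), and the tower is gripped squarely (jaws 41.6 mm). Lift it.

>>> {"name": "arm_command", "arguments": {
  "plan": [
    [[-0.2,0,0,0,0,0],[-0.6,0,0,0,0,0],[-1.2,0,0,0,0,0],[-2,0,0,0,0,0],[-3,0,0,0,0,0],[-4,0,0,0,0,0],[-5,0,0,0,0,0],[-6,-0.3,0,0,0,0],[-6.6,-0.9,0.1,0,0,0],[-6.8,-1.8,0.2,0,0,0]]
  ]
}}

```text
time_s: 20.6
position: [0.5112, 0.0145, 0.27]
tool_rot: [[0.003, 0.04, -0.999], [-0.001, -0.999, -0.04], [-1.0, 0.001, -0.003]]
ft_force: [1.2, -0.5, -3.5]
grip_width: 0.0417
```

```bash
python3 go.py .45 .32 .27 -88
```

```text
t 20.6 p [0.5112 0.0145 0.27  ] jaw -87.7 w 0.0417 F [ 1.2 -0.5 -3.5] q6 76.1
row [ -0.02 -12.31   1.96] ax 0.05
```

>>> {"name": "arm_command", "arguments": {
  "plan": [
    [[0,-1.2,0.2,0,0,0],[0,-2.6,0.4,0,0,0],[0,-4.2,0.6,0,0,0],[0,-5.8,0.9,0,0,0],[0,-7.4,1.2,0,0,0],[0,-9,1.4,0,0,0],[0,-10.4,1.6,0,0,0],[0,-11.4,1.8,0,0,0],[0,-12,1.9,0,0,0],[0.2,-12.25,1.95,0,0,0]]
  ]
}}

```text
time_s: 21.6
position: [0.4494, 0.3195, 0.2633]
tool_rot: [[0.001, 0.043, -0.999], [0.0, -0.999, -0.043], [-1.0, -0.0, -0.001]]
ft_force: [0.2, -0.4, -3.3]
grip_width: 0.0417
```

```bash
python3 go.py .45 .32 .099 -88
```

```text
t 21.6 p [0.4494 0.3195 0.2633] jaw -87.6 w 0.0417 F [ 0.2 -0.4 -3.3] q6 110.7
row [ 6.57 -0.02 -0.02] ax 0.07
```

>>> {"name": "arm_command", "arguments": {
  "plan": [
    [[0.8,0,0,0,0,0],[1.8,0,0,0,0,0],[2.8,0,0,0,0,0],[3.8,0,0,0,0,0],[4.7,0,0,0,0,0],[5.4,0,0,0,0,0],[5.9,0,0,0,0,0],[6.2,0,0,0,0,0],[6.3,0,0,0,0,0],[6.35,0,0,0,0,0]]
  ]
}}

```text
time_s: 22.6
position: [0.45, 0.3183, 0.1043]
tool_rot: [[0.0, 0.041, -0.999], [0.0, -0.999, -0.041], [-1.0, -0.0, -0.0]]
ft_force: [-0.3, -0.2, -3.3]
grip_width: 0.0419
```

>>> {"name": "arm_command", "arguments": {
  "plan": [
    [[0.04,0,0,0,0,0],[0.07,0,0,0,0,0],[0.1,0,0,0,0,0],[0.12,0,0,0,0,0],[0.14,0,0,0,0,0],[0.16,0,0,0,0,0],[0.18,0,0,0,0,0],[0.18,0,0,0,0,0]]
  ]
}}

```text
time_s: 23.4
position: [0.4496, 0.3186, 0.0995]
tool_rot: [[-0.0, 0.041, -0.999], [-0.0, -0.999, -0.041], [-1.0, 0.0, 0.0]]
ft_force: [0.1, -0.6, -3.6]
grip_width: 0.0419
```

>>> {"name": "arm_command", "arguments": {
  "plan": [
    [[0.02,0,0,0,0,0],[0.04,0,0,0,0,0],[0.05,0,0,0,0,0],[0.06,0,0,0,0,0],[0.06,0,0,0,0,0]]
  ]
}}

```text
time_s: 23.9
position: [0.4497, 0.3187, 0.0987]
tool_rot: [[0.001, 0.042, -0.999], [0.0, -0.999, -0.042], [-1.0, -0.0, -0.001]]
ft_force: [-2.1, -1.4, 5.0]
grip_width: 0.0416
```

>>> {"name": "arm_command", "arguments": {
  "plan": [
    [[0,0,0,0,0,0],[0,0,0,0,0,0],[0,0,0,0,0,0],[0,0,0,0,0,0],[0,0,0,0,0,0],[-0.5,0,0,0,0,0],[-1.5,0,0,0,0,0],[-3,0,0,0,0,0],[-4.5,0,0,0,0,0],[-6,0,0,0,0,0]]
  ],
  "jaw": 0
}}

```text
time_s: 24.9
position: [0.4494, 0.3185, 0.2496]
tool_rot: [[-0.0, 0.041, -0.999], [-0.0, -0.999, -0.041], [-1.0, 0.0, 0.0]]
ft_force: [0.5, -0.8, -1.7]
grip_width: 0.0853
```

```bash
python3 go.py .5815 -.0210 .2 -79.6;  python3 - <<'E'
from h import *
from rig import get_image
t=get_image('top')
pickle.dump(t,open('top1.pkl','wb'))
crop(t,115,175,240,130,3,'g3')
E
```

```text
t 24.9 p [0.4494 0.3185 0.2496] jaw -87.6 w 0.0853 F [ 0.5 -0.8 -1.7] q6 110.6
row [ 1.98 13.79 -4.72] ax -1.34
```

View pics/g3.png

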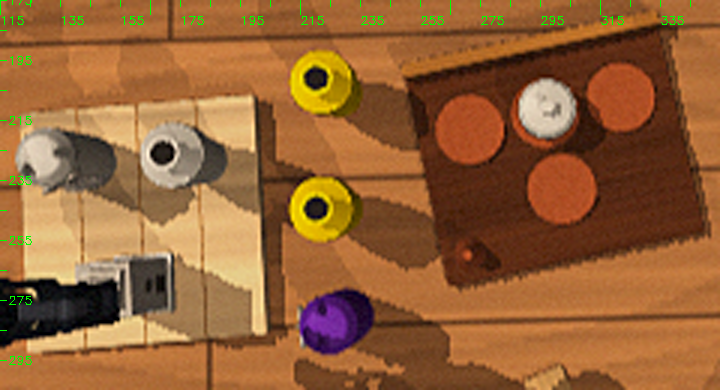

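```bash
python3 - <<'E'
from h import *
t=load('top1'); im=t['img'].astype(int)
m=((im[...,0]>130)&(im[...,0]>1.8*im[...,1])&(im[...,2]<80)).astype(np.uint8)
n,l,st,ce=cv2.connectedComponentsWithStats(m)
for u,v in [(469,129),(562,189),(621,97)]:
    k=l[175+v//3,115+u//3]; print(k,st[k][2:],ce[k],atz(t,ce[k][0]+.0,ce[k][1]+.0,.018).round(4), atz(t,115+u/3,175+v/3,.018).round(4))
print('knob',atz(t,115+550/3,175+107/3,.066).round(4))
E
```

```text
156 [ 23  24 416] [271.05528846 217.68509615] [0.5714 0.0461 0.018 ] [0.5706 0.0455 0.018 ]
168 [ 23  24 418] [301.784689 237.5     ] [ 0.5195 -0.0299  0.018 ] [ 0.5182 -0.0313  0.018 ]
150 [ 22  23 392] [321.82397959 206.69897959] [ 0.5958 -0.0829  0.018 ] [ 0.5942 -0.0833  0.018 ]
knob [ 0.5826 -0.0221  0.066 ]
```

>>> {"name": "arm_command", "arguments": {
  "plan": [
    [[0,1.2,-0.4,-0.2,0,0],[0,2.8,-1,-0.4,0,0],[0,4.4,-1.5,-0.6,0,0],[0,6,-2,-0.8,0,0],[0,7.6,-2.6,-1,0,0],[0,9.2,-3.1,-1.2,0,0],[0,10.8,-3.7,-1.34,0,0],[0.3,12.4,-4.2,-1.34,0,0],[1,13.4,-4.6,-1.34,0,0],[1.9,13.79,-4.72,-1.34,0,0]]
  ]
}}

```text
time_s: 25.95
position: [0.5829, -0.0237, 0.2001]
tool_rot: [[0.002, 0.178, -0.984], [-0.001, -0.984, -0.178], [-1.0, 0.001, -0.002]]
ft_force: [0.2, 1.2, -0.5]
grip_width: 0.0855
```

```bash
python3 go.py .5815 -.0210 .052 -79.6
```

```text
t 25.95 p [ 0.5829 -0.0237  0.2001] jaw -79.7 w 0.0855 F [ 0.2  1.2 -0.5] q6 65.8
row [ 5.92 -0.12  0.05] ax -0.02
```

>>> {"name": "arm_command", "arguments": {
  "plan": [
    [[0.8,0,0,0,0,0],[1.8,0,0,0,0,0],[2.8,0,0,0,0,0],[3.8,0,0,0,0,0],[4.7,0,0,0,0,0],[5.3,0,0,0,0,0],[5.7,0,0,0,0,0],[5.92,0,0,0,0,0],[5.92,0,0,0,0,0]]
  ]
}}

```text
time_s: 26.85
position: [0.5818, -0.0209, 0.0523]
tool_rot: [[-0.001, 0.181, -0.984], [0.0, -0.984, -0.181], [-1.0, -0.0, 0.0]]
ft_force: [-0.6, 0.5, 0.7]
grip_width: 0.0856
```

```bash
python3 go.py .5815 -.0210 .052 -79.6;python3 - <<'E'
from h import *
from rig import get_image
crop(get_image('side'),240,165,110,90,7,'g4')
E
```

```text
t 26.85 p [ 0.5818 -0.0209  0.0523] jaw -79.6 w 0.0856 F [-0.6  0.5  0.7] q6 65.9
row [0.01 0.   0.01] ax 0.0
```

View pics/g4.png

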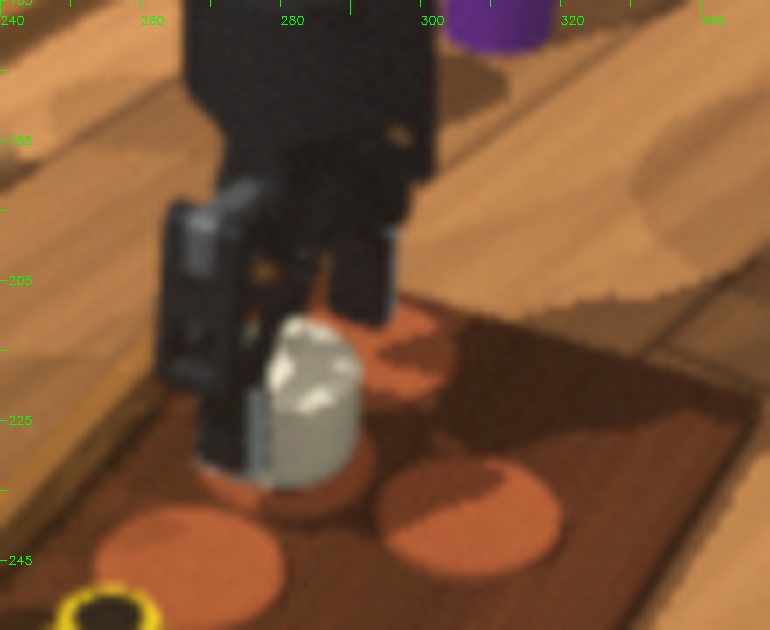

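>>> {"name": "arm_command", "arguments": {
  "plan": [
    [[0,0,0,0,0,0],[0,0,0,0,0,0],[0,0,0,0,0,0],[0,0,0,0,0,0],[0,0,0,0,0,0],[0,0,0,0,0,0],[0,0,0,0,0,0],[0,0,0,0,0,0],[0,0,0,0,0,0]]
  ],
  "jaw": 1
}}

```text
time_s: 27.8
position: [0.5821, -0.0209, 0.0533]
tool_rot: [[0.001, 0.181, -0.984], [-0.0, -0.984, -0.181], [-1.0, 0.0, -0.001]]
ft_force: [-1.9, 0.1, 5.8]
grip_width: 0.046
```

>>> {"name": "arm_command", "arguments": {
  "plan": [
    [[-0.2,0,0,0,0,0],[-0.6,0,0,0,0,0],[-1.2,0,0,0,0,0],[-2,0,0,0,0,0],[-3,0,0,0,0,0],[-4,0,0,0,0,0],[-4.8,0,0,0,0,0],[-5.4,0,0,0,0,0],[-5.6,0,0,0,0,0],[-5.6,0,0,0,0,0]]
  ]
}}

```text
time_s: 28.8
position: [0.5819, -0.0209, 0.1932]
tool_rot: [[0.001, 0.181, -0.984], [-0.0, -0.984, -0.181], [-1.0, 0.0, -0.001]]
ft_force: [-0.7, 0.2, -1.8]
grip_width: 0.0465
```

```bash
python3 - <<'E'
from h import *
# wheel centre from both cams, ellipse of inner ring / rim
for n,(x0,x1,y0,y1) in dict(top=(380,475,205,295)).items():
    d=load(n+'0'); im=d['img'].astype(int)
    sat=im.max(2)-im.min(2)
    m=((sat<35)&(im.max(2)>120)).astype(np.uint8); m[:, :x0]=0;m[:,x1:]=0;m[:y0]=0;m[y1:]=0
    c=max(cv2.findContours(m,0,1)[0],key=cv2.contourArea)
    e=cv2.fitEllipse(cv2.convexHull(c)); print(n,e,atz(d,*e[0],.055).round(4))
s=load('side0')
for a in [(551,252)]: print('side ring',atz(s,a[0]*.7,a[1]*.7,.055))
E
python3 go.py .481 -.3296 .2 -79.6
```

```text
top ((426.8539123535156, 250.31253051757812), (69.27310180664062, 72.4647445678711), 137.2516326904297) [ 0.48   -0.3275  0.055 ]
side ring [ 0.47939953 -0.32280006  0.055     ]
t 28.8 p [ 0.5819 -0.0209  0.1932] jaw -79.6 w 0.0465 F [-0.7  0.2 -1.8] q6 65.9
row [-0.27 11.41  6.2 ] ax 0.0
```

```bash
python3 - <<'E'
from h import *
a=load('top0')['img'][215:285,390:464,::-1];b=load('side0')['img'][155:215,345:425,::-1]
A=cv2.resize(a,None,fx=5,fy=5,interpolation=cv2.INTER_CUBIC);B=cv2.resize(b,None,fx=5,fy=5,interpolation=cv2.INTER_CUBIC)
im=np.zeros((350,770,3),np.uint8);im[:,:370]=A;im[:300,370:]=B
cv2.imwrite('pics/w.png',im)
E
```

View pics/w.png

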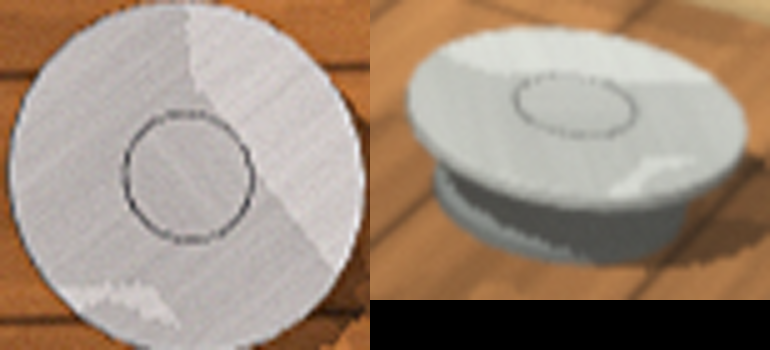

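```bash
python3 - <<'E'
from h import *
print(atz(load('top0'),427.4,249.9,.055),atz(load('side0'),385.8,175.9,.055))
E
```

```text
[ 0.48093816 -0.32888146  0.055     ] [ 0.48032012 -0.32528961  0.055     ]
```

```bash
python3 go.py .4807 -.3277 .2 -79.6
```

```text
t 28.8 p [ 0.5819 -0.0209  0.1932] jaw -79.6 w 0.0465 F [-0.7  0.2 -1.8] q6 65.9
row [-0.27 11.34  6.2 ] ax 0.0
```

>>> {"name": "arm_command", "arguments": {
  "plan": [
    [[0,0.8,0.4,0,0,0],[0,2.1,1.1,0,0,0],[0,3.5,1.9,0,0,0],[0,4.9,2.7,0,0,0],[0,6.3,3.4,0,0,0],[0,7.7,4.2,0,0,0],[0,9.1,5,0,0,0],[0,10.3,5.6,0,0,0],[0,11,6,0,0,0],[0,11.34,6.2,0,0,0]]
  ]
}}

```text
time_s: 29.8
position: [0.4797, -0.3292, 0.1914]
tool_rot: [[-0.001, 0.179, -0.984], [0.001, -0.984, -0.179], [-1.0, -0.001, 0.001]]
ft_force: [-0.3, 0.2, -0.8]
grip_width: 0.0465
```

>>> {"name": "arm_command", "arguments": {
  "plan": [
    [[0.5,0,0,0,0,0],[1.2,0,0,0,0,0],[1.9,0,0,0,0,0],[2.6,0,0,0,0,0],[3.2,0,0,0,0,0],[3.6,0,0,0,0,0],[3.8,0,0,0,0,0],[3.8,0,0,0,0,0],[3.8,0,0,0,0,0]]
  ]
}}

```text
time_s: 30.7
position: [0.4809, -0.3279, 0.0981]
tool_rot: [[0.001, 0.181, -0.984], [-0.001, -0.984, -0.181], [-1.0, 0.001, -0.0]]
ft_force: [0.0, -0.2, -1.2]
grip_width: 0.0461
```

```bash
python3 go.py .4807 -.3277 .0900 -79.6
```

```text
t 30.7 p [ 0.4809 -0.3279  0.0981] jaw -79.6 w 0.0461 F [ 0.  -0.2 -1.2] q6 33.6
row [ 0.32 -0.01  0.01] ax 0.0
```

>>> {"name": "arm_command", "arguments": {
  "plan": [
    [[0.06,0,0,0,0,0],[0.12,0,0,0,0,0],[0.17,0,0,0,0,0],[0.22,0,0,0,0,0],[0.26,0,0,0,0,0],[0.29,0,0,0,0,0],[0.32,0,0,0,0,0],[0.34,0,0,0,0,0],[0.34,0,0,0,0,0]]
  ]
}}

```text
time_s: 31.6
position: [0.4806, -0.3278, 0.0903]
tool_rot: [[0.0, 0.181, -0.984], [-0.001, -0.984, -0.181], [-1.0, 0.001, -0.0]]
ft_force: [-3.0, 2.7, 10.5]
grip_width: 0.0464
```

Firm contact at the expected height. Release, rise, and check.

>>> {"name": "arm_command", "arguments": {
  "plan": [
    [[0,0,0,0,0,0],[0,0,0,0,0,0],[0,0,0,0,0,0],[0,0,0,0,0,0],[0,0,0,0,0,0],[-0.5,0,0,0,0,0],[-1.5,0,0,0,0,0],[-3,0,0,0,0,0],[-4.5,0,0,0,0,0],[-6,0,0,0,0,0]]
  ],
  "jaw": 0
}}

```text
time_s: 32.6
position: [0.4804, -0.3276, 0.2417]
tool_rot: [[0.001, 0.181, -0.984], [-0.001, -0.984, -0.181], [-1.0, 0.001, -0.0]]
ft_force: [0.7, 0.0, 0.4]
grip_width: 0.0856
```

```bash
python3 go.py .4497 .3187 .256 -87.6
```

```text
t 32.6 p [ 0.4804 -0.3276  0.2417] jaw -79.6 w 0.0856 F [0.7 0.  0.4] q6 33.6
row [ -0.59 -25.65  -3.46] ax 1.34
```

>>> {"name": "arm_command", "arguments": {
  "plan": [
    [[-0.5,-1.7,-0.2,0,0,0],[-0.5,-3.6,-0.5,0.1,0,0],[-0.5,-5.5,-0.7,0.3,0,0],[-0.5,-7.4,-1,0.4,0,0],[-0.5,-9.3,-1.2,0.5,0,0],[-0.5,-11.2,-1.5,0.6,0,0],[-0.5,-13.1,-1.8,0.7,0,0],[-0.5,-15,-2,0.8,0,0],[-0.5,-16.9,-2.3,0.9,0,0],[-0.5,-18.5,-2.5,1,0,0]]
  ]
}}

```text
time_s: 33.6
position: [0.4579, 0.1407, 0.2527]
tool_rot: [[0.001, 0.077, -0.997], [0.0, -0.997, -0.077], [-1.0, -0.0, -0.001]]
ft_force: [0.7, -0.3, 0.9]
grip_width: 0.0852
```

```bash
python3 go.py .4497 .3187 .256 -87.6; python3 - <<'E'
from h import *
from rig import get_image
t=get_image('top');s=get_image('side')
pickle.dump((t,s),open('chk.pkl','wb'))
a=t['img'][215:285,390:464,::-1];b=s['img'][145:205,345:425,::-1]
A=cv2.resize(a,None,fx=5,fy=5,interpolation=cv2.INTER_CUBIC);B=cv2.resize(b,None,fx=5,fy=5,interpolation=cv2.INTER_CUBIC)
im=np.zeros((350,770,3),np.uint8);im[:,:370]=A;im[:300,370:]=B
cv2.imwrite('pics/w2.png',im)
E
```

```text
t 33.6 p [0.4579 0.1407 0.2527] jaw -85.6 w 0.0852 F [ 0.7 -0.3  0.9] q6 88.4
row [-0.13 -7.12 -0.22] ax 0.34
```

View pics/w2.png

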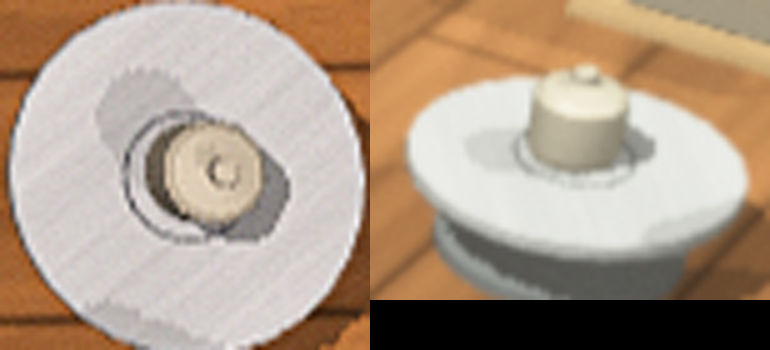

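```bash
python3 - <<'E'
from h import *
t,s=pickle.load(open('chk.pkl','rb'))
print('knob top',atz(t,390+224/5-.4,215+172/5-.4,.103).round(4),'body top',atz(t,390+213/5-.4,215+172/5-.4,.089).round(4))
print('knob side',atz(s,345+(587-370)/5-.4,145+70/5-.4,.103).round(4), 'foot', (atz(s,345+(532-370)/5-.4,145+155/5-.4,.063)+atz(s,345+(627-370)/5-.4,145+160/5-.4,.063))/2)
E
```

```text
knob top [ 0.4832 -0.3278  0.103 ] body top [ 0.4832 -0.3279  0.089 ]
knob side [ 0.4838 -0.3266  0.103 ] foot [ 0.47352548 -0.31195791  0.063     ]
```

>>> {"name": "arm_command", "arguments": {
  "plan": [
    [[0,-1.4,0,0.1,0,0],[0,-3,-0.1,0.2,0,0],[0,-4.6,-0.15,0.34,0,0],[0,-6,-0.2,0.34,0,0],[0,-6.8,-0.22,0.34,0,0],[0,-7.08,-0.22,0.34,0,0],[0,-7.08,-0.22,0.34,0,0],[0,-7.08,-0.22,0.34,0,0]]
  ]
}}

```text
time_s: 34.5
position: [0.4506, 0.3142, 0.2519]
tool_rot: [[0.0, 0.04, -0.999], [-0.0, -0.999, -0.04], [-1.0, 0.0, -0.0]]
ft_force: [0.0, -0.3, 1.3]
grip_width: 0.0853
```

```bash
python3 go.py .4497 .3187 .098 -87.6
```

```text
t 34.5 p [0.4506 0.3142 0.2519] jaw -87.7 w 0.0853 F [ 0.  -0.3  1.3] q6 110.2
row [ 6.15 -0.18  0.03] ax -0.01
```

>>> {"name": "arm_command", "arguments": {
  "plan": [
    [[1,-0.17,0.03,0,0,0],[2,-0.17,0.03,0,0,0],[3,-0.17,0.03,0,0,0],[4,-0.17,0.03,0,0,0],[5,-0.17,0.03,0,0,0],[5.6,-0.17,0.03,0,0,0],[6,-0.17,0.03,0,0,0],[6.15,-0.17,0.03,0,0,0],[6.15,-0.17,0.03,0,0,0]]
  ]
}}

```text
time_s: 35.4
position: [0.4498, 0.3191, 0.0981]
tool_rot: [[0.0, 0.041, -0.999], [0.0, -0.999, -0.041], [-1.0, -0.0, -0.0]]
ft_force: [-0.3, 0.5, 0.7]
grip_width: 0.0857
```

>>> {"name": "arm_command", "arguments": {
  "plan": [
    [[0,0,0,0,0,0],[0,0,0,0,0,0],[0,0,0,0,0,0],[0,0,0,0,0,0],[0,0,0,0,0,0],[0,0,0,0,0,0],[0,0,0,0,0,0],[0,0,0,0,0,0],[0,0,0,0,0,0]]
  ],
  "jaw": 1
}}

```text
time_s: 36.3
position: [0.4496, 0.3196, 0.0984]
tool_rot: [[0.001, 0.042, -0.999], [0.0, -0.999, -0.042], [-1.0, -0.0, -0.001]]
ft_force: [-0.8, -1.8, 5.2]
grip_width: 0.0415
```

>>> {"name": "arm_command", "arguments": {
  "plan": [
    [[-0.2,0,0,0,0,0],[-0.6,0,0,0,0,0],[-1.2,0,0,0,0,0],[-2,0,0,0,0,0],[-3,0,0,0,0,0],[-4,0,0,0,0,0],[-5,0,0,0,0,0],[-6,0,0,0,0,0],[-6.6,0.6,0,0,0,0],[-6.8,1.4,-0.1,0,0,0]]
  ]
}}

```text
time_s: 37.3
position: [0.4532, 0.2842, 0.2696]
tool_rot: [[0.002, 0.043, -0.999], [0.001, -0.999, -0.043], [-1.0, -0.001, -0.002]]
ft_force: [-0.1, -0.4, -3.2]
grip_width: 0.0412
```

```bash
python3 go.py .5186 -.0303 .27 -87.6
```

```text
t 37.3 p [0.4532 0.2842 0.2696] jaw -87.5 w 0.0412 F [-0.1 -0.4 -3.2] q6 106.9
row [-0.02 12.68 -2.07] ax 0.01
```

>>> {"name": "arm_command", "arguments": {
  "plan": [
    [[0,1.2,-0.2,0,0,0],[0,2.6,-0.4,0,0,0],[0,4.2,-0.7,0,0,0],[0,5.8,-0.9,0,0,0],[0,7.4,-1.2,0,0,0],[0,9,-1.5,0,0,0],[0,10.5,-1.7,0,0,0],[0,11.7,-1.9,0,0,0],[0,12.4,-2.05,0,0,0],[0,12.65,-2.07,0,0,0]]
  ]
}}

```text
time_s: 38.3
position: [0.5179, -0.0313, 0.2676]
tool_rot: [[-0.001, 0.039, -0.999], [-0.0, -0.999, -0.039], [-1.0, 0.0, 0.001]]
ft_force: [0.6, 0.0, -3.5]
grip_width: 0.0414
```

```bash
python3 go.py .5186 -.0303 .0985 -87.6
```

```text
t 38.3 p [ 0.5179 -0.0313  0.2676] jaw -87.8 w 0.0414 F [ 0.6  0.  -3.5] q6 71.2
row [ 6.76 -0.04 -0.04] ax -0.03
```

>>> {"name": "arm_command", "arguments": {
  "plan": [
    [[0.8,0,0,0,0,0],[1.8,0,0,0,0,0],[2.8,0,0,0,0,0],[3.8,0,0,0,0,0],[4.7,0,0,0,0,0],[5.4,0,0,0,0,0],[5.9,0,0,0,0,0],[6.3,0,0,0,0,0],[6.5,0,0,0,0,0],[6.5,0,0,0,0,0]]
  ]
}}

```text
time_s: 39.3
position: [0.5179, -0.029, 0.1051]
tool_rot: [[-0.001, 0.042, -0.999], [0.0, -0.999, -0.042], [-1.0, -0.0, 0.001]]
ft_force: [0.2, 0.1, -3.2]
grip_width: 0.0416
```

```bash
python3 go.py .5186 -.0303 .0985 -87.6
```

```text
t 39.3 p [ 0.5179 -0.029   0.1051] jaw -87.6 w 0.0416 F [ 0.2  0.1 -3.2] q6 71.3
row [ 0.26  0.05 -0.02] ax -0.0
```

>>> {"name": "arm_command", "arguments": {
  "plan": [
    [[0.05,0.04,-0.02,0,0,0],[0.1,0.05,-0.02,0,0,0],[0.14,0.05,-0.02,0,0,0],[0.18,0.05,-0.02,0,0,0],[0.21,0.05,-0.02,0,0,0],[0.24,0.05,-0.02,0,0,0],[0.26,0.05,-0.02,0,0,0],[0.28,0.05,-0.02,0,0,0],[0.28,0.05,-0.02,0,0,0]]
  ]
}}

```text
time_s: 40.2
position: [0.5187, -0.0304, 0.0984]
tool_rot: [[0.0, 0.041, -0.999], [-0.0, -0.999, -0.041], [-1.0, 0.0, -0.0]]
ft_force: [-1.0, 0.5, -0.3]
grip_width: 0.0419
```

>>> {"name": "arm_command", "arguments": {
  "plan": [
    [[0.02,0,0,0,0,0],[0.02,0,0,0,0,0],[0.02,0,0,0,0,0],[0,0,0,0,0,0],[0,0,0,0,0,0],[-0.5,0,0,0,0,0],[-1.5,0,0,0,0,0],[-3,0,0,0,0,0],[-4.5,0,0,0,0,0],[-6,0,0,0,0,0]]
  ],
  "jaw": 0
}}

```text
time_s: 41.2
position: [0.5184, -0.0303, 0.2499]
tool_rot: [[-0.0, 0.041, -0.999], [0.0, -0.999, -0.041], [-1.0, -0.0, 0.0]]
ft_force: [-0.2, -0.7, 0.8]
grip_width: 0.0856
```

```bash
python3 go.py .5497 .2694 .256 10.4
```

```text
t 41.2 p [ 0.5184 -0.0303  0.2499] jaw -87.6 w 0.0856 F [-0.2 -0.7  0.8] q6 71.2
row [ -0.24 -11.93  -1.75] ax -16.34
```

>>> {"name": "arm_command", "arguments": {
  "plan": [
    [[-0.2,-1.2,-0.2,-1.4,0,0],[-0.2,-2.6,-0.4,-2.8,0,0],[-0.2,-4,-0.6,-4.2,0,0],[-0.2,-5.4,-0.8,-5.6,0,0],[-0.2,-6.8,-1,-7,0,0],[-0.2,-8.2,-1.2,-8.4,0,0],[-0.2,-9.6,-1.4,-9.8,0,0],[-0.2,-10.8,-1.6,-11.2,0,0],[-0.2,-11.6,-1.7,-12.6,0,0],[-0.2,-11.93,-1.75,-14,0,0]]
  ]
}}

```text
time_s: 42.2
position: [0.5498, 0.2713, 0.253]
tool_rot: [[-0.0, 0.998, -0.055], [0.0, -0.055, -0.998], [-1.0, -0.0, -0.0]]
ft_force: [0.0, -1.0, -0.1]
grip_width: 0.0851
```

```bash
python3 go.py .5497 .2694 .0990 10.4; python3 - <<'E'
from h import *
from rig import get_image
t=get_image('top')
crop(t,115,175,240,130,3,'g5')
E
```

```text
t 42.2 p [0.5498 0.2713 0.253 ] jaw -3.2 w 0.0851 F [ 0.  -1.  -0.1] q6 18.4
row [6.16 0.   0.08] ax -2.26
```

View pics/g5.png

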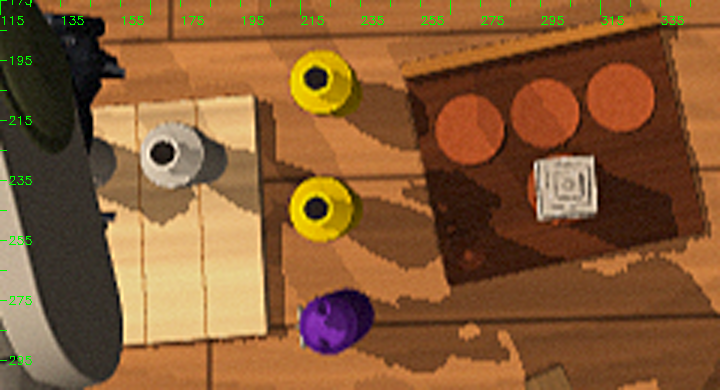

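>>> {"name": "arm_command", "arguments": {
  "plan": [
    [[0,0,0.03,-1.2,0,0],[0.3,0,0.03,-2.26,0,0],[1.2,0,0.03,-2.26,0,0],[2.2,0,0.03,-2.26,0,0],[3.2,0,0.03,-2.26,0,0],[4.2,0,0.03,-2.26,0,0],[5.1,0,0.03,-2.26,0,0],[5.7,0,0.03,-2.26,0,0],[6.1,0,0.03,-2.26,0,0],[6.14,0,0.03,-2.26,0,0]]
  ]
}}

```text
time_s: 43.25
position: [0.5497, 0.2682, 0.0988]
tool_rot: [[-0.002, 0.985, 0.171], [-0.001, 0.171, -0.985], [-1.0, -0.002, 0.0]]
ft_force: [-0.1, -0.2, -0.1]
grip_width: 0.0854
```

>>> {"name": "arm_command", "arguments": {
  "plan": [
    [[0,0,0,0,0,0],[0,0,0,0,0,0],[0,0,0,0,0,0],[0,0,0,0,0,0],[0,0,0,0,0,0],[0,0,0,0,0,0],[0,0,0,0,0,0],[0,0,0,0,0,0],[0,0,0,0,0,0]]
  ],
  "jaw": 1
}}

```text
time_s: 44.15
position: [0.5505, 0.2688, 0.1011]
tool_rot: [[0.002, 0.985, 0.172], [0.001, 0.172, -0.985], [-1.0, 0.002, -0.0]]
ft_force: [0.5, -0.1, 6.5]
grip_width: 0.049
```

>>> {"name": "arm_command", "arguments": {
  "plan": [
    [[-0.2,0,0,0,0,0],[-0.6,0,0,0,0,0],[-1.2,0,0,0,0,0],[-2,0,0,0,0,0],[-3,0,0,0,0,0],[-4,0,0,0,0,0],[-5,0,0,0,0,0],[-6,0,0.2,0,0,0],[-6.6,0,0.7,0,0,0],[-6.8,-0.1,1.4,0,0,0]]
  ]
}}

```text
time_s: 45.15
position: [0.5538, 0.2336, 0.2719]
tool_rot: [[0.003, 0.985, 0.174], [0.001, 0.174, -0.985], [-1.0, 0.003, -0.0]]
ft_force: [0.4, 0.3, -1.5]
grip_width: 0.049
```

```bash
python3 go.py .5703 .0455 .27 10.4
```

```text
t 45.15 p [0.5538 0.2336 0.2719] jaw 10.0 w 0.049 F [ 0.4  0.3 -1.5] q6 1.6
row [ 0.07 -0.66  7.53] ax -0.07
```

>>> {"name": "arm_command", "arguments": {
  "plan": [
    [[0,-0.1,1,0,0,0],[0,-0.2,2.3,0,0,0],[0,-0.3,3.7,0,0,0],[0,-0.4,5,0,0,0],[0,-0.5,6.2,0,0,0],[0,-0.6,7,0,0,0],[0.3,-0.66,7.4,0,0,0],[1,-0.66,7.5,0,0,0],[1.9,-0.66,7.5,0,0,0],[2.8,-0.66,7.5,0,0,0]]
  ]
}}

```text
time_s: 46.15
position: [0.5691, 0.0462, 0.1983]
tool_rot: [[-0.001, 0.985, 0.172], [0.0, 0.172, -0.985], [-1.0, -0.001, -0.0]]
ft_force: [-0.0, -0.2, -2.0]
grip_width: 0.0492
```

```bash
python3 go.py .5703 .0455 .1 10.4
```

```text
t 46.15 p [0.5691 0.0462 0.1983] jaw 9.9 w 0.0492 F [-0.  -0.2 -2. ] q6 -17.2
row [3.93 0.05 0.04] ax -0.08
```

>>> {"name": "arm_command", "arguments": {
  "plan": [
    [[0.8,0.03,0.02,0,0,0],[1.6,0.03,0.02,0,0,0],[2.2,0.03,0.02,0,0,0],[2.7,0.03,0.02,0,0,0],[3.1,0.03,0.02,0,0,0],[3.4,0.03,0.02,0,0,0],[3.6,0.03,0.02,0,0,0],[3.7,0.03,0.02,0,0,0],[3.7,0.03,0.02,0,0,0],[3.7,0.03,0.02,0,0,0]]
  ]
}}

```text
time_s: 47.15
position: [0.5708, 0.0458, 0.1077]
tool_rot: [[0.001, 0.985, 0.173], [-0.0, 0.173, -0.985], [-1.0, 0.001, 0.0]]
ft_force: [0.4, -0.5, -2.4]
grip_width: 0.0487
```

```bash
python3 go.py .5703 .0455 .1005 10.4
```

```text
t 47.15 p [0.5708 0.0458 0.1077] jaw 9.9 w 0.0487 F [ 0.4 -0.5 -2.4] q6 -17.2
row [ 0.29 -0.02  0.01] ax -0.08
```

>>> {"name": "arm_command", "arguments": {
  "plan": [
    [[0.06,0,0,0,0,0],[0.12,0,0,0,0,0],[0.17,0,0,0,0,0],[0.21,0,0,0,0,0],[0.24,0,0,0,0,0],[0.26,0,0,0,0,0],[0.28,0,0,0,0,0],[0.29,0,0,0,0,0],[0.29,0,0,0,0,0]]
  ]
}}

```text
time_s: 48.05
position: [0.5706, 0.0458, 0.101]
tool_rot: [[0.001, 0.985, 0.173], [-0.0, 0.173, -0.985], [-1.0, 0.001, 0.0]]
ft_force: [-1.4, 0.3, 7.3]
grip_width: 0.0488
```

>>> {"name": "arm_command", "arguments": {
  "plan": [
    [[0,0,0,0,0,0],[0,0,0,0,0,0],[0,0,0,0,0,0],[0,0,0,0,0,0],[0,0,0,0,0,0],[-0.5,0,0,0,0,0],[-1.5,0,0,0,0,0],[-3,0,0,0,0,0],[-4.5,0,0,0,0,0],[-6,0,0,0,0,0]]
  ],
  "jaw": 0
}}

```text
time_s: 49.05
position: [0.5702, 0.0459, 0.2527]
tool_rot: [[0.001, 0.985, 0.173], [-0.0, 0.173, -0.985], [-1.0, 0.001, 0.0]]
ft_force: [-0.1, -0.7, -0.4]
grip_width: 0.0854
```

```bash
python3 go.py .5513 .3643 .256 10.4
```

```text
t 49.05 p [0.5702 0.0459 0.2527] jaw 9.9 w 0.0854 F [-0.1 -0.7 -0.4] q6 -17.2
row [ -0.13   1.45 -12.68] ax -0.08
```

>>> {"name": "arm_command", "arguments": {
  "plan": [
    [[0,0.15,-1.4,0,0,0],[0,0.3,-3,0,0,0],[0,0.5,-4.7,0,0,0],[0,0.7,-6.4,0,0,0],[0,0.9,-8.1,0,0,0],[0,1.1,-9.8,0,0,0],[0,1.3,-11.3,0,0,0],[0,1.4,-12.3,0,0,0],[0,1.45,-12.65,0,0,0],[0,1.45,-12.65,0,0,0]]
  ]
}}

```text
time_s: 50.05
position: [0.5515, 0.3641, 0.2504]
tool_rot: [[0.0, 0.985, 0.174], [-0.0, 0.174, -0.985], [-1.0, 0.0, 0.0]]
ft_force: [-0.6, 0.4, 0.8]
grip_width: 0.0856
```

```bash
python3 go.py .5513 .3643 .099 10.4
```

```text
t 50.05 p [0.5515 0.3641 0.2504] jaw 10.0 w 0.0856 F [-0.6  0.4  0.8] q6 13.2
row [ 6.06 -0.01 -0.01] ax -0.07
```

>>> {"name": "arm_command", "arguments": {
  "plan": [
    [[1,0,0,0,0,0],[2,0,0,0,0,0],[3,0,0,0,0,0],[4,0,0,0,0,0],[4.9,0,0,0,0,0],[5.5,0,0,0,0,0],[5.9,0,0,0,0,0],[6.06,0,0,0,0,0],[6.06,0,0,0,0,0]]
  ]
}}

```text
time_s: 50.95
position: [0.552, 0.363, 0.0988]
tool_rot: [[0.0, 0.985, 0.172], [-0.0, 0.172, -0.985], [-1.0, 0.0, 0.0]]
ft_force: [-0.3, -0.1, -0.3]
grip_width: 0.0857
```

>>> {"name": "arm_command", "arguments": {
  "plan": [
    [[0,0,0,0,0,0],[0,0,0,0,0,0],[0,0,0,0,0,0],[0,0,0,0,0,0],[0,0,0,0,0,0],[0,0,0,0,0,0],[0,0,0,0,0,0],[0,0,0,0,0,0],[0,0,0,0,0,0]]
  ],
  "jaw": 1
}}

```text
time_s: 51.85
position: [0.552, 0.3638, 0.0995]
tool_rot: [[0.001, 0.985, 0.173], [0.001, 0.173, -0.985], [-1.0, 0.001, -0.0]]
ft_force: [0.1, -0.1, 5.8]
grip_width: 0.0444
```

>>> {"name": "arm_command", "arguments": {
  "plan": [
    [[-0.2,0,0,0,0,0],[-0.6,0,0,0,0,0],[-1.2,0,0,0,0,0],[-2,0,0,0,0,0],[-3,0,0,0,0,0],[-4,0,0,0,0,0],[-5,0,0,0,0,0],[-6,0,0.2,0,0,0],[-6.6,0,0.7,0,0,0],[-6.8,-0.1,1.4,0,0,0]]
  ]
}}

```text
time_s: 52.85
position: [0.5555, 0.3281, 0.2701]
tool_rot: [[0.002, 0.985, 0.173], [0.001, 0.173, -0.985], [-1.0, 0.002, -0.0]]
ft_force: [-0.3, -0.0, -3.6]
grip_width: 0.044
```

```bash
python3 go.py .5957 -.0835 .27 10.4
```

```text
t 52.85 p [0.5555 0.3281 0.2701] jaw 10.0 w 0.044 F [-0.3 -0.  -3.6] q6 10.1
row [-1.000e-02 -1.270e+00  1.649e+01] ax -0.07
```

>>> {"name": "arm_command", "arguments": {
  "plan": [
    [[0,-0.1,1.2,0,0,0],[0,-0.2,2.8,0,0,0],[0,-0.3,4.4,0,0,0],[0,-0.5,6,0,0,0],[0,-0.6,7.6,0,0,0],[0,-0.7,9.2,0,0,0],[0,-0.8,10.8,0,0,0],[0,-1,12.4,0,0,0],[0,-1.1,14,0,0,0],[0,-1.2,15.2,0,0,0]]
  ]
}}

```text
time_s: 53.85
position: [0.5902, -0.0542, 0.2674]
tool_rot: [[-0.002, 0.985, 0.17], [0.0, 0.17, -0.985], [-1.0, -0.002, -0.001]]
ft_force: [0.7, 0.9, -1.5]
grip_width: 0.0446
```

>>> {"name": "arm_command", "arguments": {
  "plan": [
    [[0,-0.05,0.8,0,0,0],[0.2,-0.07,1.2,0,0,0],[1,-0.07,1.25,0,0,0],[2,-0.07,1.25,0,0,0],[3,-0.07,1.25,0,0,0],[3.8,-0.07,1.25,0,0,0],[4.4,-0.07,1.25,0,0,0],[4.7,-0.07,1.25,0,0,0],[4.8,-0.07,1.25,0,0,0],[4.8,-0.07,1.25,0,0,0]]
  ]
}}

```text
time_s: 54.85
position: [0.5948, -0.0819, 0.1487]
tool_rot: [[-0.0, 0.985, 0.173], [0.0, 0.173, -0.985], [-1.0, -0.0, -0.0]]
ft_force: [-0.2, 0.8, -1.8]
grip_width: 0.0444
```

```bash
python3 go.py .5957 -.0835 .0995 10.4
```

```text
t 54.85 p [ 0.5948 -0.0819  0.1487] jaw 9.9 w 0.0444 F [-0.2  0.8 -1.8] q6 -29.1
row [1.97 0.02 0.07] ax -0.08
```

>>> {"name": "arm_command", "arguments": {
  "plan": [
    [[0.5,0.02,0.07,0,0,0],[0.9,0.02,0.07,0,0,0],[1.2,0.02,0.07,0,0,0],[1.45,0.02,0.07,0,0,0],[1.6,0.02,0.07,0,0,0],[1.7,0.02,0.07,0,0,0],[1.76,0.02,0.07,0,0,0],[1.8,0.02,0.07,0,0,0],[1.84,0.02,0.07,0,0,0],[1.84,0.02,0.07,0,0,0]]
  ]
}}

```text
time_s: 55.85
position: [0.5957, -0.0835, 0.1026]
tool_rot: [[0.0, 0.985, 0.172], [-0.0, 0.172, -0.985], [-1.0, 0.0, 0.0]]
ft_force: [0.9, 0.2, -3.3]
grip_width: 0.0446
```

>>> {"name": "arm_command", "arguments": {
  "plan": [
    [[0.03,0,0,0,0,0],[0.06,0,0,0,0,0],[0.09,0,0,0,0,0],[0.11,0,0,0,0,0],[0.13,0,0,0,0,0],[0.14,0,0,0,0,0],[0.15,0,0,0,0,0],[0.15,0,0,0,0,0]]
  ]
}}

```text
time_s: 56.65
position: [0.5958, -0.0836, 0.0994]
tool_rot: [[0.001, 0.985, 0.173], [-0.0, 0.173, -0.985], [-1.0, 0.001, 0.0]]
ft_force: [-1.6, -0.8, 4.9]
grip_width: 0.0441
```

Contact. Release, rise, move away.

>>> {"name": "arm_command", "arguments": {
  "plan": [
    [[0,0,0,0,0,0],[0,0,0,0,0,0],[0,0,0,0,0,0],[0,0,0,0,0,0],[0,0,0,0,0,0],[-0.5,0,0,0,0,0],[-1.5,0,0,0,0,0],[-3,0,0,0,0,0],[-4.5,0,0,0,0,0],[-6,0,0,0,0,0]]
  ],
  "jaw": 0
}}

```text
time_s: 57.65
position: [0.5955, -0.0834, 0.2515]
tool_rot: [[0.001, 0.985, 0.173], [-0.0, 0.173, -0.985], [-1.0, 0.001, 0.0]]
ft_force: [0.1, 1.2, -0.1]
grip_width: 0.0854
```

>>> {"name": "arm_command", "arguments": {
  "plan": [
    [[0,-0.5,-1.5,0,0,0],[0,-1,-3,0,0,0],[0,-1.5,-4.5,0,0,0],[0,-2,-6.2,0,0,0],[0,-2.5,-8,0,0,0],[0,-3,-10,0,0,0],[0,-3,-12,0,0,0],[0,-3,-13.5,0,0,0],[0,-3,-14,0,0,0],[0,-3,-14,0,0,0]]
  ]
}}

```text
time_s: 58.65
position: [0.4611, 0.2493, 0.2494]
tool_rot: [[0.001, 0.985, 0.175], [0.0, 0.175, -0.985], [-1.0, 0.001, 0.0]]
ft_force: [-0.6, -0.2, 1.1]
grip_width: 0.0852
```

```bash
python3 go.py; python3 - <<'E'
from h import *
from rig import get_image
t=get_image('top');s=get_image('side')
pickle.dump((t,s),open('fin.pkl','wb'))
a=cv2.resize(t['img'][130:300,200:470,::-1],None,fx=2.9,fy=2.9,interpolation=cv2.INTER_CUBIC)[:300]
A=cv2.resize(t['img'][150:300,200:470,::-1],(540,300),interpolation=cv2.INTER_CUBIC)
B=cv2.resize(s['img'][120:300,130:430,::-1],(500,300),interpolation=cv2.INTER_CUBIC)
im=np.zeros((600,540,3),np.uint8);im[:300]=A;im[300:,:500]=B
cv2.imwrite('pics/fin.png',im)
E
```

```text
t 58.65 p [0.4611 0.2493 0.2494] jaw 10.1 w 0.0852 F [-0.6 -0.2  1.1] q6 5.4
```

View pics/fin.png

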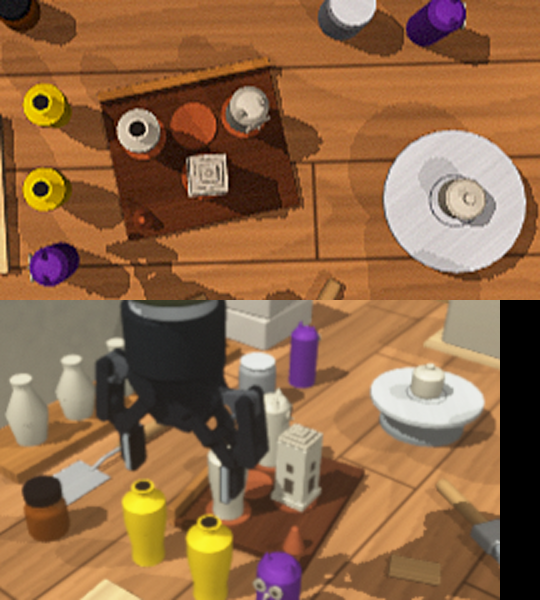

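```bash
python3 -c "
from rig import workorder
print(workorder.close_job())"
```

```text
the job is handed in; nothing more can be done
None
```

The job is done and handed in at about 59 s of the 138 s allowed. I stood the vase, owl and tower on the plywood board. Next I set the pot on the banding wheel, and last I put the tower, vase and owl back on their own discs.

- **Final pictures:** all three pieces stand upright on the discs they came from, and the pot stands upright inside the wheel's ring. In the pictures the cone, jar, can and the look-alikes look undisturbed. I checked this by eye and did not measure it. In the side view the gripper hides part of the vase and the owl, so for those two I relied on the top view.
- **Setting down:** the wrist force at each set-down read about 10 N or less, and the gripper is clear of everything.
- **Pot centring:** the pot sits about 2–4 mm off the wheel's centre, mostly in +x. The two cameras disagreed by up to about 3 mm in y on the wheel centre, so I aimed at the mean. I left the pot there, since it stands well within the ring.

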